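# Set the turn wheel and ring the desk bell

### The job

At the clinic's reception counter, call the next patient: with a fingertip, flick the ribbed wheel of the turn stand forward (its top moving towards the pointer posts), click by click, until its one long rib rests exactly between the two pointers, and not past them. Then take the finger off the wheel and press the button of the desk bell fully down and let it come up again. Only touch these, lift or carry nothing, and leave the bottle, pen cup and stapler where they stand.

Things in the scene. Friction and masses are not known exactly. Their poses are not given: they have to be found in the camera images.
- turn_stand: Turn stand fixed to the counter at any yaw up to 0.5 rad: dark steel base 150 x 108 x 12 mm (x, y, z), origin centre of underside, own +x forward. On it a white ribbed wheel between steel cheeks (82 mm high, y = +-32 to 37 mm), a dark can on the +y side (96 mm high, y 37 to 51 mm) and two pointer posts at x = +60, y = +-37 mm, 97 mm high.
- axle (a point): Centre of the wheel, 70 mm above the stand's origin; the level axle runs along the stand's y. Hub radius 38 mm, width 24 mm (y -12 to +12). Eight square-sided radial ribs 45 degrees apart, 6 mm thick, reach to radius 55 mm; all 24 mm wide but one, the long rib, 52 mm. At rest the tips of the ribs are at x = -51, -21, +21, +51 mm and 91, 121, 121, 91 mm high.
- rear_top (a point): Fixed point of the stand where, at rest on any click, the tip of the rear one of the two topmost ribs is: x = -21, y = 0, 121 mm high. Pushing that rib from behind, forward over the top to x = +21 mm, is one click; behind it there is free room above 100 mm height.
- wheel (a joint): Turn of the ribbed wheel, rad, no end stops; grows as its top moves forward (stand's +x). A spring catch holds it at every multiple of 0.785 (45 degrees) and pulls it to the nearest when let go, so a push past half a click completes itself; about 2 N at the rib tip. 0 when the long rib is between the pointers; starts two to four clicks before: about -1.57, -2.36 or -3.14.
- long_rib (a point): Middle of the outer edge of the long rib (radius 55 mm from the axle), white like the others but 52 mm wide, so it sticks out 14 mm on each side of the wheel.
- pointer (a point): The point midway between the tips of the two steel pointers at the front of the turn stand: own x = +51 mm, y = 0, 91 mm above the counter (67.5 degrees forward of straight up as seen from the axle). The long rib's edge must come here.
- bell: Desk call bell: loose steel dome 88 mm across and 38 mm high, 0.3 kg, with a button on top. Origin: centre of the underside. Must not be shoved or lifted.
- bell_top (a point): Centre of the top face of the bell's button, 50 mm above the counter when up. The button is a steel cylinder 15 mm across standing 12 mm proud of the dome.
- bell_button (a joint): How far the bell's button is pressed, m: 0 up, 0.005 fully down (about 4 N); it springs back.
- gel: Bystander: clear bottle with white cap, 56 mm across, 150 mm high. Origin: centre of the underside.
- pen_cup: Bystander: black round cup 72 mm across, 85 mm high, with three pens reaching 140 mm. Origin: centre of the underside.
- stapler: Bystander: stapler lying along its own x, 130 x 34 x 59 mm. Origin: centre of the underside.

How it is judged:
On the way, in this order (a step that is already met when the one before it is completed fails the run):
1. the long rib rests between the pointers, with the finger off the wheel (value of joint wheel between -0.15 and 0.15 rad and contact force between the fingers and anything else below 0.1 N), for 0.2 s.
2. the bell's button is pressed down (value of joint bell_button above 0.0035 m), for 0.02 s.
At the end, for the whole second after the job is handed in: The wheel rests on its click with the long rib between the pointers (within 0.15 rad), the bell's button is up again after having been pressed (at least 3.5 of its 5 mm), and the bell and the bystanders stand within 30 mm of where they started, the bell upright and at rest (value of joint wheel between -0.15 and 0.15 rad and value of joint bell_button below 0.001 m and distance of each of bell, gel, pen_cup, stapler from where it was at the start of the episode below 0.03 m and linear speed of bell below 0.01 m/s and angle between bell's own z axis and vertical below 0.05 rad); the robot touches nothing.
It fails at once if the wheel was turned past the pointers (value of joint wheel above 0.5 rad).
It fails at once if the wheel was turned backward, away from the pointers (value of joint wheel below -3.7 rad).
It fails at once if the bell was rung before the long rib was at the pointers (value of joint bell_button above 0.0025 m and value of joint wheel below -0.3 rad).
It fails at once if the bell was lifted, tipped or shoved (height (world z) of bell above 0.012 m or distance of bell from where it was at the start of the episode above 0.03 m or angle between bell's own z axis and vertical above 0.25 rad).
It fails at once if the bottle, pen cup or stapler was displaced, lifted or knocked over (distance of any of gel, pen_cup, stapler from where it was at the start of the episode above 0.03 m or angle between any of gel, pen_cup's own z axis and vertical above 0.4 rad).
It also fails if it takes over 58 s, if anything falls off the work surface, if the arm or the gripper's body presses on something with over 40 N, if the wrist force passes 120 N, or if a joint passes its speed limit or range.

### The arm

A 7-joint arm with a two-finger parallel gripper is mounted at the origin on the work surface. World frame = base frame: x ahead of the robot, y to its left, z up, the work surface at z = 0. Lengths are in m, angles in rad, forces in N, time in s.
With the tool pointing down it reaches from about 0.425 to 0.875 m from the base axis. Payload 8.4 kg.
Tool frame: the origin (TCP) lies midway between the tips of the shut fingers; the grasp point (between the pads) lies ctrl.tcp_to_grasp behind it (ctrl.tcp_to_grasp is the distance from the TCP to the grasp point, in m); x points along the fingers, y is the direction in which the jaws open and shut, and the axes are right-handed (so a half turn about x gives the same grasp; the last joint's range is limited). The gripper opens to 85 mm and grips with 20 to 120 N. Pads are 22 mm wide; open, the fingers measure 114 mm over their backs; the gripper's body (76 mm by 85 mm) begins 54 mm behind the grasp point. The pads swing forward as they close: fully open they stand 13 mm farther back than shut.
Start: joints at [1.182, 0.333, 0.04, 1.465, -0.013, 1.343, -0.059], TCP at [0.186, -0.623, 0.231] pointing down, gripper open.
Joint ranges: [-2.58, 2.58], [-0.38, 2.09], [-1.3, 1.39], [0.25, 2.4], [-1.5, 4.64], [0.08, 2.09], [-2.65, 2.65]. Speed limits (rad/s): [2.22, 2.22, 2.79, 2.79, 3.14, 3.14, 3.14].

### API

Orientations are given as a 3x3 rotation matrix whose columns are the frame's x, y, z axes.
In Python, from workcell import ctrl gives the robot as it stands. The module is installed in compiled form; this text tells all that it offers.
- The arm moves only by the tool carry_out, never from a script. Its argument "commands" is one flat list of numbers, 7 for each row, row after row: the gripper's target within -1 to 1 (shut at 1, half-way at 0, fully open at -1), then the shift along the tool's x, y, z in cm, then the turn, a rotation vector about the tool's x, y, z in degrees. A call has 1 to 10 rows; each row is the pose to reach, as a shift and turn from the pose commanded when the call began, along the tool's axes at that moment; what a row does not reach only later rows make up. A row lasts 1/12 s, in which the tool goes at most 41.7 mm and 7.16 degrees, less where a joint would pass 70% of its speed; a pose out of reach is approached as far as the arm can. A call with a gripper value outside its range is refused whole. The fingers move at their own pace and stop on an object; "newtons" is the grip in N (left out, the last holds). Time passes only in rows, so rows that repeat a pose let the fingers close. It gives the time, the measured TCP pose, the force and the opening at its end, in the units of the state.
- ctrl.read_state(): the state, without advancing time (a new reading comes with each control period).
- ctrl.read_camera(name): name is "side" or "top"; returns a dict with "color" (480x640x3 uint8, red, green, blue), "intrinsics" (3x3 intrinsics, pixels), "D" ([k1, k2, p1, p2, k3] as OpenCV has them; the pictures are not rectified), "extrinsics" (4x4, takes a point from world to camera coordinates). Camera axes: x right, y down, z forward; pixel columns grow to the right and rows downward; lengths in m; the calibration is good to about 2 mm. A picture is of the moment at which its call begins. There is no depth.
- ctrl.close_job(): hands the job in, once; it reports no verdict.
Trained networks look in a picture, given as the dict that the camera call returned (one of the last four; its "shot" number tells which), for a name from the list of things; names that differ only in an ending like _2 or _b are one class to them, and where a whole thing is asked for, a point or a joint stands for the part that bears it (a point fixed in the world has none). Each returns a list of dicts, best first, with "p" (0 to 1); they miss things now and then, are a little off and sometimes report something else, mostly with a low value. They report only what shows in the picture. A call takes as long as a camera call.
- ctrl.search_frame(target, picture): "extent" ([left, top, right, bottom] in pixels, round what is visible of it).
- ctrl.spot_point(target, picture): "position" ([column, row] in pixels: a listed point, or the origin of a listed thing).
The state is a dict: "t": time; "qpos": joint angles; "dq": joint speeds; "effort": joint torques, N m; "ee_pos": TCP position; "tcp_rot": TCP orientation; "ft_force": force on the tool from outside, world axes, zero at the start; "wrist_torque": the same for the moment, N m; "finger_gap": opening from 0.0 (shut) to 1.0 (fully open).
Only numpy, scipy, OpenCV 4.12 (cv2) and the standard library are available. Lean on these libraries where they do the work, as an engineer would, in place of code of your own. Each camera call takes 0.05 s, during which the arm holds its last target. There are 200 camera calls.

## Working session

There is one attempt and no reset: what is moved stays moved. The work goes in short steps, Python scripts to look and compute and a tool call to move; the robot and the scene stay as the last step left them, time stands still between calls to the robot, and variables do not carry over. Pictures are saved under pics/ and viewed, on a budget of 10 in all, crops included, one or two more only if the job needs it, and the job is handed in when it is done.

Besides the shell and the picture viewer there is one more tool, called after ">>>" as name(argument=value, ...) on one line, values as JSON. carry_out: Moves the arm, as the interface text tells. Its arguments: {"type":"object","properties":{"commands":{"type":"array"},"newtons":{"type":"number"}},"required":["commands"]}

```bash
mkdir -p pics; cat > h.py <<'E'
import numpy as np, cv2
from workcell import ctrl
def ray(pic,px):
    K=np.array(pic["intrinsics"]);D=np.array(pic["D"]);E=np.array(pic["extrinsics"])
    u=cv2.undistortPoints(np.array([[px]],float),K,D)[0,0]
    R=E[:3,:3];c=-R.T@E[:3,3];d=R.T@np.array([u[0],u[1],1]);return c,d/np.linalg.norm(d)
def onz(pic,px,z):
    c,d=ray(pic,px);return c+d*(z-c[2])/d[2]
def tri(rs):
    A=sum(np.eye(3)-np.outer(d,d) for c,d in rs);b=sum((np.eye(3)-np.outer(d,d))@c for c,d in rs)
    p=np.linalg.solve(A,b);return p,max(np.linalg.norm(np.cross(p-c,d)) for c,d in rs)
def proj(pic,P):
    E=np.array(pic["extrinsics"]);r=cv2.Rodrigues(E[:3,:3])[0]
    return cv2.projectPoints(np.array(P,float).reshape(-1,3),r,E[:3,3],np.array(pic["intrinsics"]),np.array(pic["D"]))[0][:,0]
E
python3 - <<'E'
from h import *
np.set_printoptions(precision=3,suppress=True)
s=ctrl.read_state();print(s["t"],s["ee_pos"],s["tcp_rot"],s["ft_force"],s["finger_gap"],ctrl.tcp_to_grasp)
P={n:ctrl.read_camera(n) for n in("side","top")}
for n in P:
    cv2.imwrite(f"pics/{n}0.png",P[n]["color"][...,::-1]); c,d=ray(P[n],(320,240));print(n,c,d)
for t in["turn_stand","axle","rear_top","long_rib","pointer","bell","bell_top","gel","pen_cup","stapler"]:
    r={}
    for n in P:
        q=ctrl.spot_point(t,P[n])
        print(t,n,[(round(a["p"],2),np.round(a["position"]).tolist()) for a in q[:2]])
        if q:r[n]=ray(P[n],q[0]["position"])
    if len(r)==2:print("   ",*tri(list(r.values())))
E
```

```text
0.0 [ 0.186 -0.622  0.23 ] [[-0.001  0.286 -0.958]
 [ 0.002 -0.958 -0.286]
 [-1.    -0.002  0.   ]] [-0.73   0.66   0.274] 0.9990538412154343 0.0187
side [0.358 0.687 0.734] [ 0.212 -0.709 -0.673]
top [0.425 0.014 0.813] [ 0.193  0.001 -0.981]
turn_stand side [(0.69, [340.0, 214.0]), (0.54, [309.0, 327.0])]
turn_stand top [(0.8, [437.0, 252.0]), (0.54, [453.0, 242.0])]
    [ 0.571 -0.188 -0.009] 0.00537627415511575
axle side [(0.95, [348.0, 189.0]), (0.33, [305.0, 348.0])]
axle top [(0.71, [449.0, 246.0])]
    [ 0.563 -0.191  0.061] 0.0005550650127015575
rear_top side [(0.84, [360.0, 167.0]), (0.65, [304.0, 346.0])]
rear_top top [(0.84, [455.0, 254.0])]
    [ 0.539 -0.179  0.132] 6.902884364339182e-05
long_rib side [(0.63, [370.0, 186.0])]
long_rib top [(0.75, [449.0, 279.0]), (0.29, [290.0, 170.0])]
    [ 0.512 -0.179  0.09 ] 0.003549461637281704
pointer side [(0.78, [324.0, 174.0])]
pointer top [(0.6, [448.0, 208.0])]
    [ 0.616 -0.183  0.095] 0.001344607411803323
bell side [(0.93, [306.0, 346.0])]
bell top []
bell_top side [(0.47, [302.0, 329.0])]
bell_top top [(0.32, [452.0, 277.0])]
    [ 0.662 -0.38  -0.679] 0.06320635434934377
gel side [(0.82, [314.0, 271.0])]
gel top [(0.7, [332.0, 250.0]), (0.16, [454.0, 278.0])]
    [ 0.573 -0.006 -0.01 ] 0.002254809909583044
pen_cup side [(0.57, [235.0, 275.0])]
pen_cup top [(0.91, [287.0, 173.0])]
    [0.704 0.072 0.01 ] 0.0019605593549286795
stapler side [(0.82, [388.0, 279.0])]
stapler top [(0.92, [346.0, 337.0])]
    [ 0.428 -0.029 -0.004] 0.004739968510808946
```

```bash
python3 -c "
import cv2
cv2.imwrite('pics/side0c.png',cv2.resize(cv2.imread('pics/side0.png'),(800,600)))
cv2.imwrite('pics/top0c.png',cv2.resize(cv2.imread('pics/top0.png')[130:370,230:550],(800,600),interpolation=2))"
```

```text
(no output)
```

View pics/side0.png

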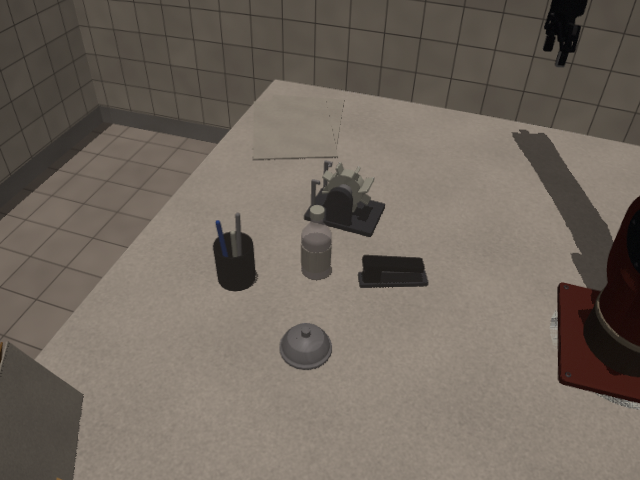

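View pics/top0c.png

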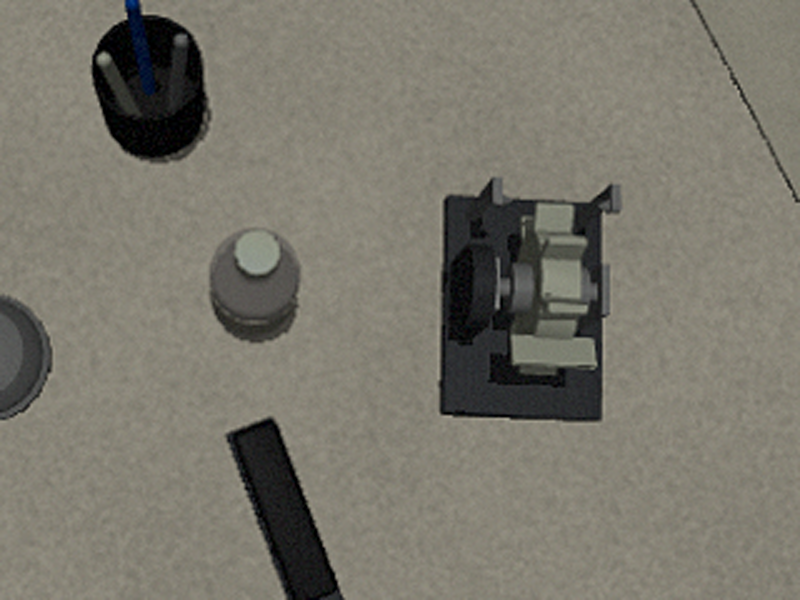

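The side view shows the bell at (306,346), the bottle at (316,245) and the stand at (345,195). In the top crop the wide rib is at (553,350), at the rear. The network puts it at stand x≈-51, height 90, so the wheel needs three clicks. Next I refine the stand and bell poses.

```bash
python3 - <<'E'
from h import *
np.set_printoptions(precision=4,suppress=True)
t=ctrl.read_camera("top");s=ctrl.read_camera("side")
C=[(445,197),(604,200),(602,419),(441,413)]
W=[onz(t,(230+a/2.5,130+b/2.5),0.012)for a,b in C];print(np.array(W))
c=np.mean(W,0);f=(W[0]+W[1]-W[2]-W[3])[:2];l=(W[0]+W[3]-W[1]-W[2])[:2]
print("c",c,"yaw",np.arctan2(f[1],f[0]),np.arctan2(-l[0],l[1]),np.linalg.norm(f)/2,np.linalg.norm(l)/2)
yaw=np.arctan2(f[1],f[0]);R=np.array([[np.cos(yaw),-np.sin(yaw)],[np.sin(yaw),np.cos(yaw)]])
def w(x,y,z):return [*(c[:2]+R@[x,y]),z]
L={"rib":w(-.051,0,.091),"post+":w(.06,.037,.097),"post-":w(.06,-.037,.097),"rt":w(-.021,0,.121)}
for k,v in L.items():
  a,b=proj(t,v)[0];print(k,np.array(v),"topcrop",(a-230)*2.5,(b-130)*2.5,"side",proj(s,v)[0])
print("bell_top net",[(q["p"],q["position"])for q in ctrl.spot_point("bell_top",s)],"ext",[(q["p"],q["extent"])for q in ctrl.search_frame("bell",s)+ctrl.search_frame("bell",t)])
print(onz(s,(305.5,330),.05),onz(s,(306,347),0))
st=ctrl.read_state();Rt=np.array(st["tcp_rot"]);print(Rt,st["ee_pos"])
E
```

```text
[[ 0.638  -0.1363  0.012 ]
 [ 0.6363 -0.2471  0.012 ]
 [ 0.4859 -0.2367  0.012 ]
 [ 0.4904 -0.1286  0.012 ]]
c [ 0.5626 -0.1872  0.012 ] yaw -0.06059916888648887 -0.028061025662763833 0.14931886528044735 0.10944383537370692
rib [ 0.5117 -0.1841  0.091 ] topcrop 553.8695564974494 366.4254779170804 side [371.8658 184.6344]
post+ [ 0.6248 -0.1539  0.097 ] topcrop 498.4273805772739 182.53351297366402 side [314.5094 179.4108]
post- [ 0.6203 -0.2277  0.097 ] topcrop 616.5918372930091 190.18119412243308 side [327.3896 160.66  ]
rt [ 0.5417 -0.1859  0.121 ] topcrop 567.9600004169208 309.218063417087 side [358.9078 169.1029]
bell_top net [(0.69, [370.2, 185.7]), (0.57, [302.8, 328.7])] ext [(0.91, [278.0, 321.5, 334.4, 370.0]), (0.92, [195.0, 243.4, 253.7, 299.7])]
[0.529  0.1795 0.05  ] [0.529  0.1761 0.    ]
[[-0.      0.2858 -0.9583]
 [ 0.0001 -0.9583 -0.2858]
 [-1.     -0.0001  0.    ]] [ 0.1857 -0.6229  0.2313]
```

>>> carry_out(commands=[1,0,-1,-1.5,3,0,0,1,0,-3,-4.5,7,0,0,1,0,-5.5,-8,11,0,0,1,0,-8,-11.5,15,0,0,1,0,-10.5,-15,19.2,0,0,1,0,-13,-18.5,19.2,0,0,1,0,-15.5,-22,19.2,0,0,1,0,-18,-25,19.2,0,0,1,0,-20.5,-28.5,19.2,0,0,1,0,-22.7,-31.2,19.2,0,0])

```text
t: 2.18
ee_pos: [0.421, -0.3143, 0.2317]
tcp_rot: [[0.001, -0.045, -0.999], [-0.001, -0.999, 0.045], [-1.0, 0.0, -0.001]]
ft_force: [0.7, -0.1, 0.5]
finger_gap: 0.002
```

>>> carry_out(commands=[1,0,-2.5,-2,0,0,0,1,0,-5,-4,0,0,0,1,0,-7.5,-6,0,0,0,1,0,-10,-8,0,0,0,1,0,-12.5,-9.2,0,0,0,1,2,-13.3,-9.3,0,0,0,1,5,-13.3,-9.3,0,0,0,1,7.5,-13.3,-9.3,0,0,0,1,8.5,-13.3,-9.3,0,0,0,1,8.5,-13.3,-9.3,0,0,0])

```text
t: 3.02
ee_pos: [0.5172, -0.1872, 0.144]
tcp_rot: [[-0.004, -0.045, -0.999], [0.002, -0.999, 0.045], [-1.0, -0.001, 0.004]]
ft_force: [0.2, 0.1, -0.2]
finger_gap: -0.001
```

```bash
cat > look.py <<'E'
import sys
from h import *
k=sys.argv[1];np.set_printoptions(precision=3,suppress=True)
t=ctrl.read_camera("top");s=ctrl.read_camera("side");st=ctrl.read_state()
print(st["t"],st["ee_pos"],st["ft_force"])
a=cv2.resize(t["color"][190:310,390:490,::-1],(500,600),interpolation=2);b=cv2.resize(s["color"][110:250,290:360+30,::-1],(300,420),interpolation=2)
im=np.zeros((600,800,3),np.uint8);im[:,:500]=a;im[:420,500:]=b;cv2.imwrite(f"pics/{k}.png",im)
r=[]
for n,p in(("top",t),("side",s)):
    q=ctrl.spot_point("long_rib",p);print(n,[(round(x["p"],2),x["position"]) for x in q[:2]])
    if q:r.append(ray(p,q[0]["position"]))
c=np.array([.5626,-.187])
if len(r)==2:
    P,e=tri(r);y=-.045;d=P[:2]-c;print("stand frame",d[0]*np.cos(y)+d[1]*np.sin(y),-d[0]*np.sin(y)+d[1]*np.cos(y),P[2],"err",e)
E
python3 look.py l1
```

```text
3.1167 [ 0.519 -0.188  0.147] [0.859 0.175 0.037]
top [(0.94, [451.3, 278.3])]
side [(0.94, [368.4, 190.6])]
stand frame -0.04754692380710692 -0.003897999973192419 0.07081734306890115 err 0.00347677125268473
```

View pics/l1.png

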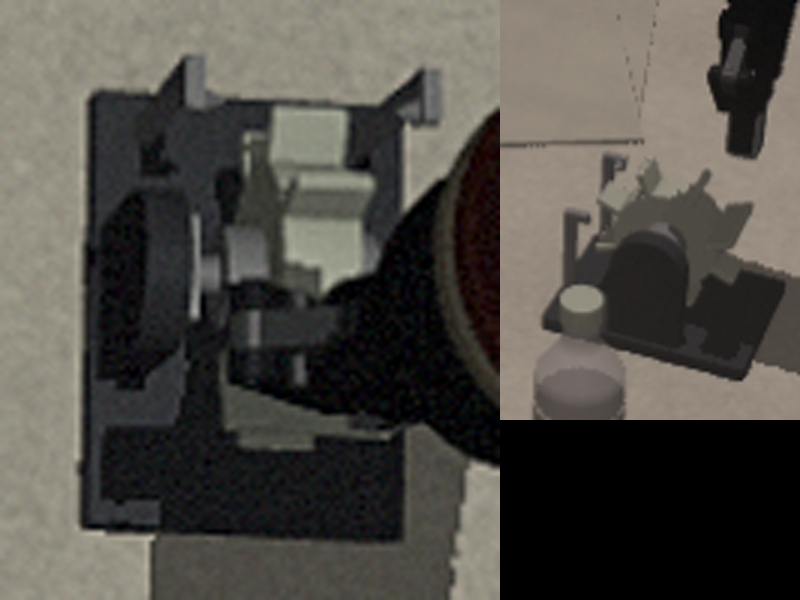

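>>> carry_out(commands=[1,2,0,0,0,0,0,1,3.5,0,0,0,0,0,1,3.5,0,0,0,0,0,1,3.5,0,-0.8,0,0,0,1,3.5,0,-1.5,0,0,0,1,3.5,0,-2.2,0,0,0,1,3.5,0,-2.9,0,0,0,1,3.5,0,-3.6,0,0,0,1,3.5,0,-4.3,0,0,0,1,3.5,0,-4.3,0,0,0])

```text
t: 4.05
ee_pos: [0.5642, -0.1893, 0.1124]
tcp_rot: [[0.003, -0.045, -0.999], [-0.0, -0.999, 0.045], [-1.0, -0.0, -0.003]]
ft_force: [-0.6, -1.0, 0.8]
finger_gap: 0.001
```

Lift and go back behind, still high.

>>> carry_out(commands=[1,-1.5,0,0,0,0,0,1,-3.5,0,0,0,0,0,1,-4,0,0,0,0,0,1,-4,0,1.5,0,0,0,1,-4,0,3,0,0,0,1,-4,0,4.3,0,0,0,1,-4,0,4.3,0,0,0,1,-4,0,4.3,0,0,0])

```text
t: 4.72
ee_pos: [0.5189, -0.1877, 0.1517]
tcp_rot: [[0.001, -0.046, -0.999], [-0.001, -0.999, 0.046], [-1.0, 0.0, -0.001]]
ft_force: [0.2, -0.3, -0.2]
finger_gap: -0.001
```

```bash
python3 look.py l2
```

```text
4.8167 [ 0.52  -0.188  0.152] [ 0.637 -0.414  0.963]
top [(0.96, [457.5, 254.0])]
side [(0.81, [357.1, 168.5])]
stand frame -0.019290699588396028 8.048119611574949e-05 0.1213607803107597 err 0.0021643632981444842
```

View pics/l2.png

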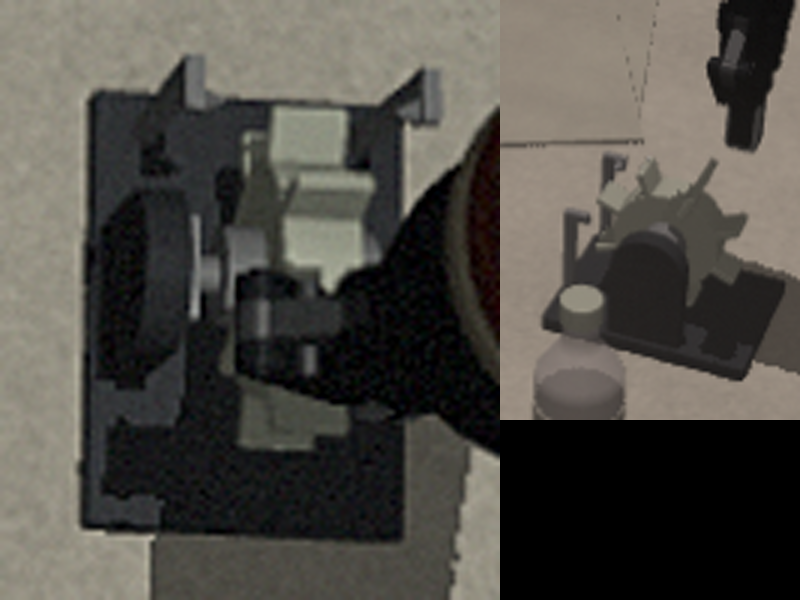

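One click is done: the long rib is now at the rear top (side crop (710,165); network x=-19, z=121 mm). Two to go, using the same stroke.

>>> carry_out(commands=[1,2,0,0,0,0,0,1,4,0,0,0,0,0,1,4,0,0,0,0,0,1,4,0,-0.8,0,0,0,1,4,0,-1.5,0,0,0,1,4,0,-2.2,0,0,0,1,4,0,-2.9,0,0,0,1,4,0,-3.6,0,0,0,1,4,0,-4.3,0,0,0,1,4,0,-4.3,0,0,0])

```text
t: 5.75
ee_pos: [0.564, -0.1892, 0.1121]
tcp_rot: [[0.002, -0.045, -0.999], [0.0, -0.999, 0.045], [-1.0, -0.0, -0.002]]
ft_force: [0.4, 1.1, 0.5]
finger_gap: -0.002
```

>>> carry_out(commands=[1,-1.5,0,0,0,0,0,1,-3.5,0,0,0,0,0,1,-4,0,0,0,0,0,1,-4,0,1.5,0,0,0,1,-4,0,3,0,0,0,1,-4,0,4.3,0,0,0,1,-4,0,4.3,0,0,0,1,-4,0,4.3,0,0,0])

```text
t: 6.42
ee_pos: [0.5188, -0.1878, 0.1515]
tcp_rot: [[0.001, -0.046, -0.999], [-0.0, -0.999, 0.046], [-1.0, 0.0, -0.001]]
ft_force: [-0.5, -0.1, -0.4]
finger_gap: -0.004
```

```bash
python3 look.py l3
```

```text
6.5167 [ 0.52  -0.187  0.151] [ 0.96  -0.212 -0.422]
top []
side [(0.97, [337.3, 167.6])]
```

View pics/l3.png

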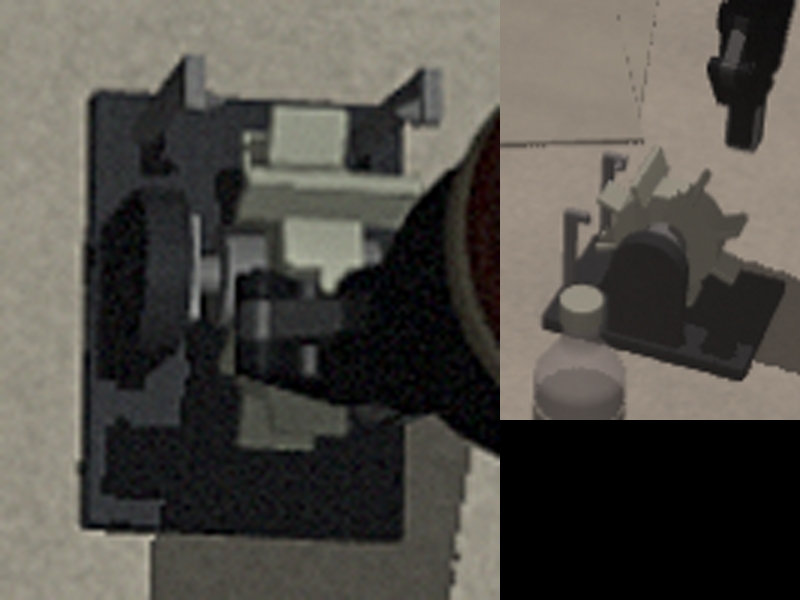

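The wide rib is now at the front top (top crop (330,190)). One click is left.

>>> carry_out(commands=[1,2,0,0,0,0,0,1,4,0,0,0,0,0,1,4,0,0,0,0,0,1,4,0,-0.8,0,0,0,1,4,0,-1.5,0,0,0,1,4,0,-2.2,0,0,0,1,4,0,-2.9,0,0,0,1,4,0,-3.6,0,0,0,1,4,0,-4.2,0,0,0,1,4,0,-4.2,0,0,0])

```text
t: 7.45
ee_pos: [0.5632, -0.1893, 0.1124]
tcp_rot: [[0.003, -0.045, -0.999], [-0.0, -0.999, 0.045], [-1.0, -0.0, -0.003]]
ft_force: [0.5, 0.7, -0.5]
finger_gap: -0.001
```

>>> carry_out(commands=[1,-1.5,0,0,0,0,0,1,-3.5,0,0,0,0,0,1,-6,0,0,0,0,0,1,-9,0,1.5,0,0,0,1,-11,0,3,0,0,0,1,-11,0,6,0,0,0,1,-11,0,8,0,0,0,1,-11,0,8,0,0,0])

```text
t: 8.12
ee_pos: [0.4785, -0.1863, 0.2226]
tcp_rot: [[0.001, -0.047, -0.999], [-0.001, -0.999, 0.047], [-1.0, 0.001, -0.001]]
ft_force: [1.1, -0.1, -0.4]
finger_gap: -0.005
```

```bash
python3 look.py l4; python3 - <<'E'
from h import *
t=ctrl.read_camera("top");s=ctrl.read_camera("side")
q=ctrl.search_frame("bell",t)[0]["extent"];q2=ctrl.search_frame("bell",s)[0]["extent"];print(q,q2)
bt=[(p["p"],p["position"]) for p in ctrl.spot_point("bell_top",s)+ctrl.spot_point("bell_top",t)];print(bt)
# predicted extents for candidate bell
from scipy.optimize import least_squares
a=np.linspace(0,2*np.pi,60)
def ext(pic,x,y):
    P=[[x+.044*np.cos(u),y+.044*np.sin(u),0] for u in a]+[[x+.0075*np.cos(u),y+.0075*np.sin(u),.05] for u in a]
    p=proj(pic,P);return np.r_[p.min(0),p.max(0)]
f=least_squares(lambda v:np.r_[ext(t,*v)-q,ext(s,*v)-q2],[.529,.178]);print(f.x,f.fun)
im=np.zeros((400,800,3),np.uint8)
im[:,:400]=cv2.resize(t["color"][225:305,185:265,::-1],(400,400),interpolation=2);im[:,400:]=cv2.resize(s["color"][305:385,265:345,::-1],(400,400),interpolation=2)
for pic,o,dx in((t,(185,225),0),(s,(265,305),400)):
    p=(proj(pic,[*f.x,.05])[0]-o)*5;cv2.circle(im,(int(p[0])+dx,int(p[1])),4,(0,0,255),1)
cv2.imwrite("pics/bell.png",im)
E
```

```text
8.2167 [ 0.481 -0.186  0.222] [-0.104  0.709 -0.58 ]
top [(0.72, [451.4, 211.3])]
side [(0.56, [322.3, 172.3])]
stand frame 0.05342381228356148 0.0008658800934579728 0.09263837721961324 err 0.003055629852541996
[195.4, 245.7, 249.6, 300.6] [277.4, 322.0, 333.5, 370.8]
[(0.45, [306.7, 328.9]), (0.49, [221.1, 267.5])]
[0.5291071  0.17799823] [ 2.40003214  1.28157243 -0.33623947 -2.07329947  1.92702125  3.63234103
 -1.68716454 -0.73570032]
```

View pics/l4.png

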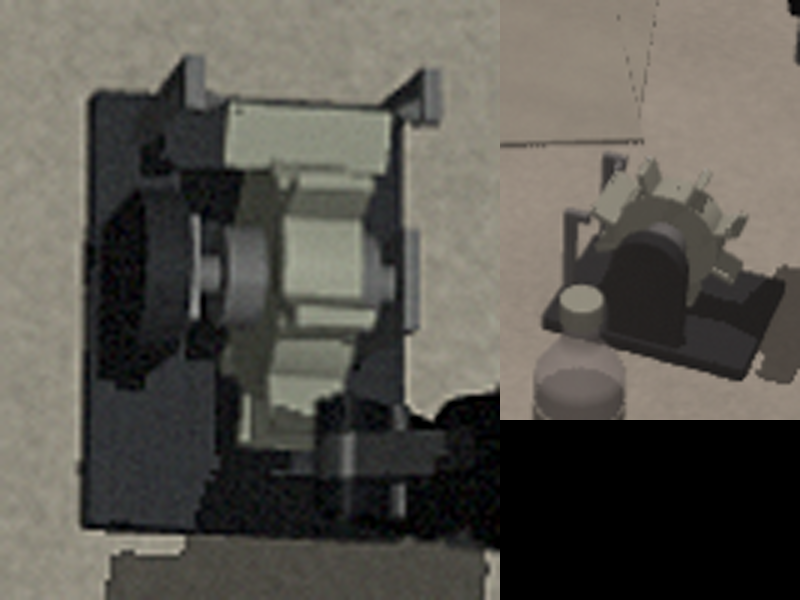

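View pics/bell.png

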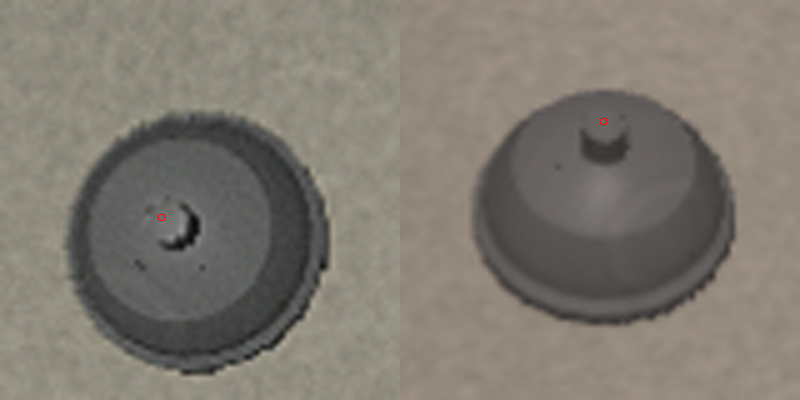

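The long rib's edge now spans the two pointers (top crop (310,135); network x=+53, z=93 mm), and the finger is off the wheel. The bell button is at (172,222) in the left crop and (605,125) in the right one, about 3 mm from the fit. Next is the move over to the bell.

>>> carry_out(commands=[1,0,-2,0,0,0,0,1,0,-6,-0.4,0,0,0,1,0,-10,-0.8,0,0,0,1,0,-14,-1.2,0,0,0,1,0,-18,-1.6,0,0,0,1,0,-22,-2,0,0,0,1,0,-26,-2.4,0,0,0,1,0,-30,-2.8,0,0,0,1,0,-34,-3,0,0,0,1,0,-36.4,-3,0,0,0])

```text
t: 9.45
ee_pos: [0.5269, 0.1814, 0.2214]
tcp_rot: [[0.0, -0.042, -0.999], [0.002, -0.999, 0.042], [-1.0, -0.002, 0.0]]
ft_force: [-0.6, 0.1, 0.1]
finger_gap: -0.001
```

```bash
python3 - <<'E'
from h import *
t=ctrl.read_camera("top");s=ctrl.read_camera("side")
print(tri([ray(t,(219.4,269.4)),ray(s,(306,330))]),onz(t,(219.4,269.4),.05),onz(s,(306,330),.05));st=ctrl.read_state();print(st["ee_pos"],st["ft_force"])
E
```

```text
(array([0.52887101, 0.17571347, 0.04530329]), np.float64(0.0005351577011258732)) [0.52770577 0.1746437  0.05      ] [0.52824696 0.17920268 0.05      ]
[0.52630826 0.18238061 0.22125641] [-0.57870952  0.18098173 -0.16711525]
```

>>> carry_out(commands=[1,2,0.3,-0.1,0,0,0,1,4,0.6,-0.2,0,0,0,1,7,0.6,-0.2,0,0,0,1,10,0.6,-0.2,0,0,0,1,12.5,0.6,-0.2,0,0,0,1,14.5,0.6,-0.2,0,0,0,1,15.6,0.6,-0.2,0,0,0,1,15.6,0.6,-0.2,0,0,0,1,15.6,0.6,-0.2,0,0,0])

```text
t: 10.3
ee_pos: [0.5292, 0.1702, 0.0656]
tcp_rot: [[-0.0, -0.046, -0.999], [0.0, -0.999, 0.046], [-1.0, -0.0, 0.0]]
ft_force: [0.3, 0.0, 0.1]
finger_gap: -0.001
```

```bash
python3 - <<'E'
from h import *
t=ctrl.read_camera("top");s=ctrl.read_camera("side")
im=np.zeros((400,800,3),np.uint8)
im[:,:400]=cv2.resize(t["color"][225:305,185:265,::-1],(400,400),interpolation=2);im[:,400:]=cv2.resize(s["color"][275:375,255:355,::-1],(400,400),interpolation=2)
cv2.imwrite("pics/press.png",im);st=ctrl.read_state();print(st["ee_pos"],st["ft_force"])
E
```

```text
[0.53002083 0.1706242  0.06681134] [-0.71300076 -0.24599784  0.38038035]
```

View pics/press.png

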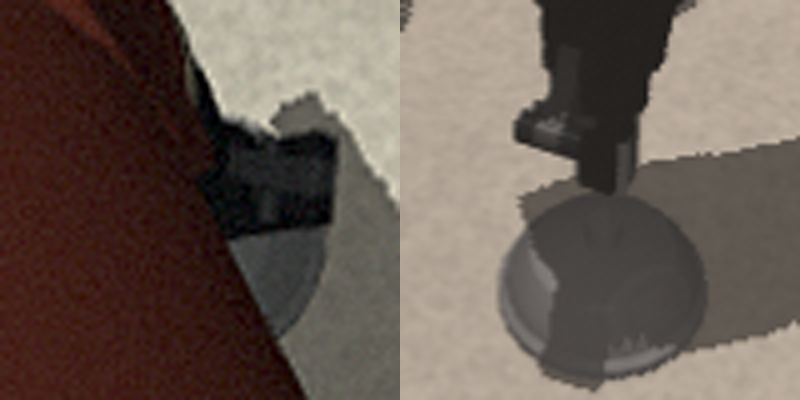

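The finger is over the button (right crop: tip (605,185), button (603,225)), about 6 mm low in y. I correct that, then press in small steps.

>>> carry_out(commands=[1,0,-0.6,0.1,0,0,0,1,0.4,-0.6,0.1,0,0,0,1,0.9,-0.6,0.1,0,0,0,1,1.3,-0.6,0.1,0,0,0,1,1.6,-0.6,0.1,0,0,0,1,1.8,-0.6,0.1,0,0,0,1,2,-0.6,0.1,0,0,0,1,2.2,-0.6,0.1,0,0,0,1,2.2,-0.6,0.1,0,0,0,1,2.2,-0.6,0.1,0,0,0])

```text
t: 11.23
ee_pos: [0.5283, 0.1764, 0.0448]
tcp_rot: [[0.0, -0.045, -0.999], [-0.001, -0.999, 0.045], [-1.0, 0.001, -0.0]]
ft_force: [-7.9, -3.5, 21.4]
finger_gap: -0.004
```

21 N up at z=0.0448, well over the 4 N for full travel, so the button is bottomed. Release straight up.

>>> carry_out(commands=[1,-0.4,0,0,0,0,0,1,-0.8,0,0,0,0,0,1,-1.5,0,0,0,0,0,1,-3,0,0,0,0,0,1,-6,0,0,0,0,0,1,-10,0,0,0,0,0,1,-14,0,0,0,0,0,1,-17,2,2,0,0,0,1,-17,6,6,0,0,0,1,-17,7,8,0,0,0])

```text
t: 12.07
ee_pos: [0.4456, 0.1091, 0.2151]
tcp_rot: [[0.003, -0.046, -0.999], [0.001, -0.999, 0.046], [-1.0, -0.001, -0.003]]
ft_force: [-0.5, -0.8, -0.8]
finger_gap: -0.002
```

>>> carry_out(commands=[1,0,0,0,0,0,0,1,0,0,0,0,0,0,1,0,0,0,0,0,0])

```text
t: 12.32
ee_pos: [0.4457, 0.1102, 0.2139]
tcp_rot: [[0.002, -0.046, -0.999], [-0.0, -0.999, 0.046], [-1.0, -0.0, -0.002]]
ft_force: [0.5, 0.5, -0.3]
finger_gap: 0.002
```

```bash
python3 look.py l5; python3 - <<'E'
from h import *
s=ctrl.read_camera("side");t=ctrl.read_camera("top")
cv2.imwrite("pics/end.png",s["color"][...,::-1])
for n in["bell","gel","pen_cup","stapler","bell_top"]:
    print(n,[[(round(q["p"],2),q["position"]) for q in ctrl.spot_point(n,p)[:1]] for p in(s,t)])
print([q["extent"] for q in ctrl.search_frame("bell",s)],ctrl.read_state()["ft_force"])
E
```

```text
12.4167 [0.446 0.111 0.213] [ 0.335 -0.039  0.582]
top [(0.93, [449.6, 213.2])]
side [(0.88, [322.6, 172.6])]
stand frame 0.05061653310350127 0.004366889280874486 0.09460916815338043 err 0.003941826769944091
bell [[(0.71, [305.8, 347.1])], [(0.97, [220.3, 270.5])]]
gel [[(0.82, [313.1, 268.9])], [(0.97, [328.9, 248.8])]]
pen_cup [[(0.96, [234.2, 276.8])], []]
stapler [[(0.97, [390.4, 279.2])], [(0.86, [341.7, 339.0])]]
bell_top [[(0.55, [305.6, 329.1])], []]
[[281.2, 321.7, 330.5, 370.8]] [ 0.16340987 -0.27779888  0.57088392]
```

View pics/end.png

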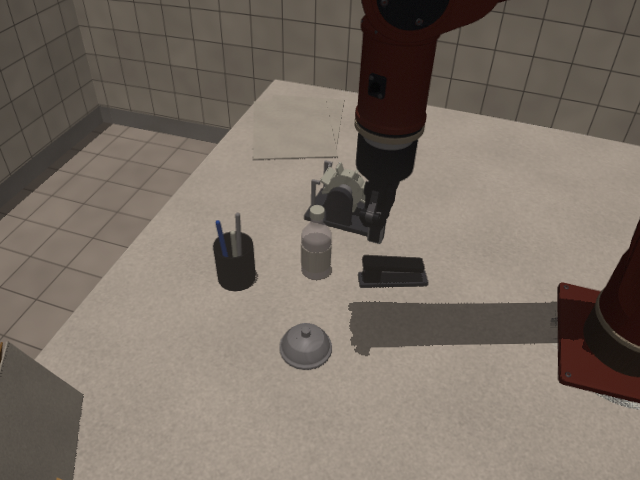

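The bell is still at (306,346), with its button up. Bottle, pen cup and stapler are where they were, and the arm is clear of everything. Handing in.

```bash
python3 -c "
from workcell import ctrl
print(ctrl.close_job())"
```

```text
the job is handed in; nothing more can be done
None
```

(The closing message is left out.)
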